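# Unload the pellet-die carrier into the batch tray

### The arm

A 6-joint arm with a two-finger parallel gripper is mounted at the origin on a cart in front of the work surface, level with it; the furniture and walls round the work are solid. World frame = base frame: x ahead of the robot, y to its left, z up, the work surface at z = 0. Lengths are in mm, angles in rad, forces in N, time in s.
With the tool pointing down it reaches from about 300 to 775 mm from the base axis. Payload 14.6 kg.
Tool frame: the origin (TCP) lies on the centre line of the jaws, within the pads' length; the fingertips stand 19 mm ahead of it and the grasp point (between the pads) is the TCP (bot.tip_reach is the distance from the TCP to the fingertips, in mm); z points along the fingers, y is the line along which they close (so a half turn about z gives the same grasp; the last joint's range is limited). The gripper opens to 85 mm and grips with 20 to 120 N. Pads are 22 mm wide; open, the fingers measure 114 mm over their backs; the gripper's body (76 mm by 85 mm) begins 54 mm behind the grasp point. The pads swing forward as they close: fully open they stand 13 mm farther back than shut.
Start: joints at [-1.296, 0.3, 1.521, -0, 1.321, -0.067], TCP at [184.344, -518.177, 250.281] pointing down, gripper open.
Joint ranges: [-3.03, 3.03], [-0.79, 2.21], [0.23, 2.52], [-1.04, 4.18], [0, 3.07], [-2.55, 2.55]. Speed limits (rad/s): [2.22, 2.22, 2.57, 3.14, 3.14, 3.14].

### API

Orientations are given as a unit quaternion [w, x, y, z].
In Python, from rig import bot gives the robot as it stands. Calls block until the motion is done:
- bot.move_to(position, orientation): joint-space move of the TCP to a pose.
- bot.servo_line(position, attitude=None, speed=150, until_force=None): straight line of the TCP; attitude=None keeps the orientation; speed is the mean speed in mm/s. With until_force (N) it stops when the force on the tool has changed by that much, and returns True; else False.
- bot.move_joints(angles): joint-space move.
- bot.move_gripper(opening, grip_force=None): finger opening in mm; grip_force is the grip in N (None keeps the last); returns when the fingers have stopped.
- bot.dwell(seconds).
- bot.ik(position, orientation): joint angles nearest the present ones, or None.
- bot.read_state(): the state.
- bot.read_camera(name): name is "side" or "top" or "wrist"; returns a dict with "image" (420x560x3 uint8, blue, green, red), "depth" (420x560 float32, mm along the optical axis (not along the pixel's ray), 0 where there is no reading), "fovy" (degrees; the focal length in pixels is half the picture's height over the tangent of half this angle, whatever the lens; pixels are square), "cx", "cy" (the principal point, pixels), "eye" and "attitude" of the camera in the world; the wrist camera has in their place "mount" (4x4, takes a point from camera to tool coordinates, whose origin is the TCP and whose axes are the flange's). Camera axes: x right, y down, z forward; pixel columns grow to the right and rows downward; lengths in mm; the calibration is good to about 2 mm. A picture is of the moment at which its call begins: read the wrist's pose just before it.
A pose or a line that the arm cannot do raises bot.MotionError and nothing moves.
- bot.finish_job(): hands the job in; it is judged then, once.
The state is a dict: "clock": time; "joint_positions": joint angles; "qvel": joint speeds; "effort": joint torques, N m; "ee_pos": TCP position; "tool_rot": TCP orientation; "ft_force": force on the tool from outside, world axes, zero at the start; "moment": the same for the moment, N m; "grip_width": finger opening in mm; "grip_force": force on a finger pad.
Only numpy, scipy, OpenCV 4.12 (cv2) and the standard library are available. Lean on these libraries where they do the work, as an engineer would, in place of code of your own. Each camera call takes 0.05 s, during which the arm holds its last target. There are 200 camera calls.

### The job

Lift the retaining plate by its black grip straight up off the two dowels of the die carrier, keeping it level so that it does not bind, and lay it flat, grip upwards and lengthwise, in the middle of the black rubber mat beside the carrier. Then stand every steel pellet die from the carrier upright on the floor of the tray that holds the white jar; the jar stays upright in its tray, and the other tray with the glass beaker is left as it is.

Things in the scene. Friction and masses are not known exactly. Their poses are not given: they have to be found in the camera images.
- carrier: aluminium die carrier, 232 mm long (its x) by 60 mm wide (its y), fixed to the worktop; origin at the centre of its underside. Base 8 mm thick with four nests in a row at x = -69, -23, 23 and 69 mm, parted and edged by ribs that rise 4.5 mm above the base. At x = -104 and 104 mm stand end posts (22 mm by 50 mm, top 69 mm above the worktop), each with an upright steel dowel of 10 mm diameter whose tip is 93 mm above the worktop
- plate_grip (a point): the retaining plate: aluminium, 232 x 60 x 10 mm, 0.35 kg, with two 11.5 mm holes that fit over the carrier's dowels; it lies on the end posts (underside 69 mm above the worktop) and covers the dies. On its middle is a black grip block, 28 mm along the plate's x (long) axis, 44 mm along its y, 40 mm tall (its top 50 mm above the plate's underside). The point is the middle of the grip block, 30 mm above the plate's underside, over the plate's centre; z is the plate's normal
- mat: thin black rubber mat, 250 mm (its x) by 90 mm (its y) by 3 mm thick, fixed to the worktop beside the carrier and roughly parallel to it; origin at the centre of its underside
- die_1_center (a point): steel pellet die body, a plain waisted cylinder 38 mm in diameter and 58 mm tall, 0.25 kg, solid to the gripper; the point is its centre, 29 mm above its foot, z along its axis. At the start it stands upright in one of the carrier's four shallow nests (foot 8 mm above the worktop). Three or four dies are there in a run; an absent one reads None
- die_2_center (a point): steel pellet die body, a plain waisted cylinder 38 mm in diameter and 58 mm tall, 0.25 kg, solid to the gripper; the point is its centre, 29 mm above its foot, z along its axis. At the start it stands upright in one of the carrier's four shallow nests (foot 8 mm above the worktop). Three or four dies are there in a run; an absent one reads None
- die_3_center (a point): steel pellet die body, a plain waisted cylinder 38 mm in diameter and 58 mm tall, 0.25 kg, solid to the gripper; the point is its centre, 29 mm above its foot, z along its axis. At the start it stands upright in one of the carrier's four shallow nests (foot 8 mm above the worktop). Three or four dies are there in a run; an absent one reads None
- die_4_center (a point): steel pellet die body, a plain waisted cylinder 38 mm in diameter and 58 mm tall, 0.25 kg, solid to the gripper; the point is its centre, 29 mm above its foot, z along its axis. At the start it stands upright in one of the carrier's four shallow nests (foot 8 mm above the worktop). Three or four dies are there in a run; an absent one reads None
- tray_1: grey open tray, 200 mm (its x) by 140 mm (its y) outside, 20 mm tall, walls and floor 5 mm thick, fixed to the worktop; origin at the centre of its underside. One tray holds the jar near its +x end, the other the beaker in the same place; which is which changes
- tray_2: grey open tray, 200 mm (its x) by 140 mm (its y) outside, 20 mm tall, walls and floor 5 mm thick, fixed to the worktop; origin at the centre of its underside. One tray holds the jar near its +x end, the other the beaker in the same place; which is which changes
- jar_center (a point): white plastic jar with a white screw lid, 58 mm in diameter, 62 mm tall, standing loose in one of the trays: that tray takes the dies; the point is its centre, 31 mm above its foot
- beaker_center (a point): small glass beaker, about 57 mm in diameter and 70 mm tall, standing loose in the tray that is not to be used; the point is its centre, 35 mm above its foot
Things that resemble listed ones, but are neither listed nor needed, are in the scene too. What is shaped like the part that bears beaker_center but orange is not meant.

How it is judged (in metres and radians):
On the way, in this order (a step that is already met when the one before it is completed fails the run):
1. the plate is raised clear of the dowel tips, straight above the carrier (within 12 mm) and level (within 6 degrees) (x of plate_grip in the frame of carrier between -0.012 and 0.012 m and y of plate_grip in the frame of carrier between -0.012 and 0.012 m and z of plate_grip in the frame of carrier above 0.125 m and angle between plate_grip's own z axis and vertical below 0.105 rad).
2. the plate lies flat on the mat (x of plate_grip in the frame of mat between -0.025 and 0.025 m and y of plate_grip in the frame of mat between -0.022 and 0.022 m and height (world z) of plate_grip below 0.037 m and angle between plate_grip's own z axis and vertical below 0.06 rad and angle between the x axis of plate_grip and the x axis of mat, either way round below 0.2 rad), for 0.2 s.
At the end, for the whole second after the job is handed in: The plate lies flat on the mat, grip up, centred within 25 mm lengthwise and 22 mm sideways, parallel within 0.2 rad; every die present stands upright (0.1 rad) on the floor of the jar's tray, inside its walls; the jar stands upright in that tray, the beaker in the other (all of step 2 and (((x of jar_center in the frame of tray_1 between -0.071 and 0.071 m and y of jar_center in the frame of tray_1 between -0.041 and 0.041 m and height (world z) of jar_center below 0.041 m and angle between jar_center's own z axis and vertical below 0.1 rad) and (x of beaker_center in the frame of tray_2 between -0.073 and 0.073 m and y of beaker_center in the frame of tray_2 between -0.043 and 0.043 m and height (world z) of beaker_center below 0.045 m and angle between beaker_center's own z axis and vertical below 0.1 rad) and (x of die_1_center in the frame of tray_1 between -0.08 and 0.08 m and y of die_1_center in the frame of tray_1 between -0.05 and 0.05 m and height (world z) of die_1_center below 0.039 m and angle between die_1_center's own z axis and vertical below 0.1 rad) and (x of die_2_center in the frame of tray_1 between -0.08 and 0.08 m and y of die_2_center in the frame of tray_1 between -0.05 and 0.05 m and height (world z) of die_2_center below 0.039 m and angle between die_2_center's own z axis and vertical below 0.1 rad) and (x of die_3_center in the frame of tray_1 between -0.08 and 0.08 m and y of die_3_center in the frame of tray_1 between -0.05 and 0.05 m and height (world z) of die_3_center below 0.039 m and angle between die_3_center's own z axis and vertical below 0.1 rad) and (x of die_4_center in the frame of tray_1 between -0.08 and 0.08 m and y of die_4_center in the frame of tray_1 between -0.05 and 0.05 m and height (world z) of die_4_center below 0.039 m and angle between die_4_center's own z axis and vertical below 0.1 rad)) or ((x of jar_center in the frame of tray_2 between -0.071 and 0.071 m and y of jar_center in the frame of tray_2 between -0.041 and 0.041 m and height (world z) of jar_center below 0.041 m and angle between jar_center's own z axis and vertical below 0.1 rad) and (x of beaker_center in the frame of tray_1 between -0.073 and 0.073 m and y of beaker_center in the frame of tray_1 between -0.043 and 0.043 m and height (world z) of beaker_center below 0.045 m and angle between beaker_center's own z axis and vertical below 0.1 rad) and (x of die_1_center in the frame of tray_2 between -0.08 and 0.08 m and y of die_1_center in the frame of tray_2 between -0.05 and 0.05 m and height (world z) of die_1_center below 0.039 m and angle between die_1_center's own z axis and vertical below 0.1 rad) and (x of die_2_center in the frame of tray_2 between -0.08 and 0.08 m and y of die_2_center in the frame of tray_2 between -0.05 and 0.05 m and height (world z) of die_2_center below 0.039 m and angle between die_2_center's own z axis and vertical below 0.1 rad) and (x of die_3_center in the frame of tray_2 between -0.08 and 0.08 m and y of die_3_center in the frame of tray_2 between -0.05 and 0.05 m and height (world z) of die_3_center below 0.039 m and angle between die_3_center's own z axis and vertical below 0.1 rad) and (x of die_4_center in the frame of tray_2 between -0.08 and 0.08 m and y of die_4_center in the frame of tray_2 between -0.05 and 0.05 m and height (world z) of die_4_center below 0.039 m and angle between die_4_center's own z axis and vertical below 0.1 rad)))); the robot touches nothing.
It fails at once if the beaker is moved more than 20 mm or tipped (distance of beaker_center from where it was at the start of the episode above 0.02 m or angle between beaker_center's own z axis and vertical above 0.3 rad).
It fails at once if the jar is knocked over (angle between jar_center's own z axis and vertical above 0.8 rad).
Of die_1, die_2, die_3, die_4 only 3 to 4 are there at a start; the rules pass over those that are not, and their reading is None.
At some moment in a run one of plate may be knocked a few centimetres aside while the robot is not near it.
It also fails if it takes over 210 s, if anything falls off the work surface, if the arm or the gripper's body presses on something with over 40 N, if the wrist force passes 120 N, or if a joint passes its speed limit or range.

## Working session

There is one attempt and no reset: what is moved stays moved. The work goes in short steps, each a Python script; the robot and the scene stay as the last script left them, time stands still between calls to the robot, and variables do not carry over. Pictures are saved under pics/ and viewed, at most 14 in all, crops included, and the job is handed in when it is done.

```bash
mkdir -p pics; ls; python3 - <<'E'
from rig import bot
import cv2,numpy as np
for n in ("top","side"):
    c=bot.read_camera(n); cv2.imwrite(f"pics/{n}0.png",c["image"]); np.savez(f"{n}0.npz",**c)
    print(n,c["fovy"],c["cx"],c["cy"],c["eye"],c["attitude"],(c["depth"]>0).mean())
print(bot.read_state())
E
```

```text
pics
top 52.62424083563475 276.74339847907663 216.66897495514675 [409.80947115  69.82973563 995.03354735] [-0.02760253  0.70801469 -0.70530423  0.02234383] 0.9959141156462585
side 42.09391932325727 270.56017056867455 199.9451841503563 [ 502.22239211 1219.96642094  737.79475153] [-0.00632441  0.01072636  0.85972768 -0.51060089] 0.907750850340136
{'clock': 0.1, 'joint_positions': array([-1.29556522e+00,  3.00384403e-01,  1.52155540e+00,  2.36325157e-07,
        1.32071184e+00, -6.66076629e-02]), 'qvel': array([-0.00102181, -0.00237053, -0.00189554, -0.00169013, -0.00091256,
       -0.00067753]), 'effort': array([-3.38417212e-04, -5.44379318e+01, -3.62371159e+01, -1.43959501e-04,
        2.96932434e-03, -2.38811936e-05]), 'ee_pos': array([ 184.30801061, -517.9798619 ,  249.77972772]), 'tool_rot': array([-5.26630863e-04,  9.85428674e-01,  1.70088355e-01, -5.50187893e-05]), 'ft_force': array([ 0.94927636, -0.33685201, -0.61673776]), 'moment': array([ 0.02506195, -0.02804454,  0.02049128]), 'grip_force': 0.0, 'grip_width': 85.53698675981097}
```

View pics/top0.png

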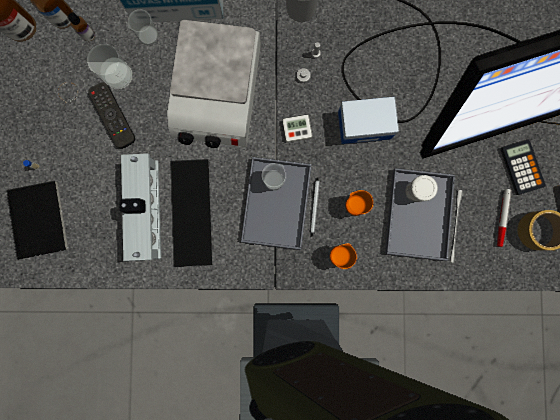

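View pics/side0.png

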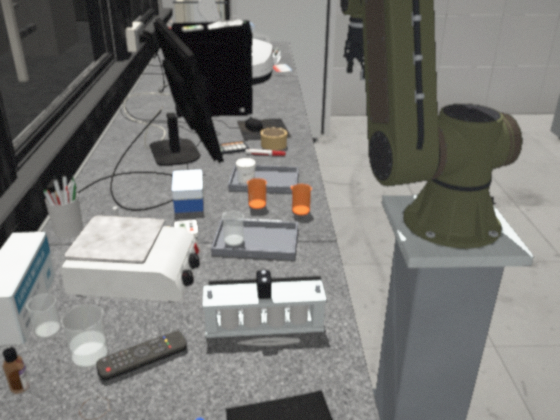

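The carrier with its black-gripped plate is at (140,205) in the top picture. The candidates for each target are:
- **Mat:** the long black one at (192,213). The squarer pad at (37,218) and the remote at (110,115) are not it.
- **Jar tray:** the one at (420,213), with the white jar at (424,187). The clear beaker at (273,177) marks the other tray at (275,203).
- **Decoys:** orange cups at (357,203) and (343,256), plus other glasses at (117,75) and (140,25).
- **Grip:** the black block at (132,205).

I'll measure these next.

```bash
cat > h.py <<'E'
from rig import bot
import cv2,numpy as np
from scipy.spatial.transform import Rotation as R
def rot(q): return R.from_quat(np.asarray(q),scalar_first=True)
def pose(c,st=None):
    if "mount" in c:
        T=np.asarray(c["mount"]); Rt=rot(st["tool_rot"]).as_matrix()
        return Rt@T[:3,:3], Rt@T[:3,3]+st["ee_pos"]
    return rot(c["attitude"]).as_matrix(), np.asarray(c["eye"])
def rays(c,uv):
    f=210/np.tan(np.radians(float(c["fovy"]))/2); uv=np.asarray(uv,float).reshape(-1,2)
    return np.c_[(uv[:,0]-c["cx"])/f,(uv[:,1]-c["cy"])/f,np.ones(len(uv))]
def onplane(c,uv,z,st=None):
    M,e=pose(c,st); d=rays(c,uv)@M.T
    return e+d*((z-e[2])/d[:,2])[:,None]
def cloud(c,st=None):
    M,e=pose(c,st); v,u=np.mgrid[:420,:560]
    P=(rays(c,np.c_[u.ravel(),v.ravel()])*np.asarray(c["depth"]).reshape(-1,1))@M.T+e
    return P.reshape(420,560,3)
def rect(c,mask,z,st=None,roi=None):
    """largest blob of mask inside roi(u0,v0,u1,v1) -> centre xy, (long,short), yaw of long axis, from plane z"""
    m=np.zeros((420,560),np.uint8)
    if roi is None: roi=(0,0,560,420)
    u0,v0,u1,v1=roi; m[v0:v1,u0:u1]=mask[v0:v1,u0:u1]
    m=cv2.morphologyEx(m,cv2.MORPH_OPEN,np.ones((3,3)))
    cs=max(cv2.findContours(m,cv2.RETR_EXTERNAL,cv2.CHAIN_APPROX_NONE)[0],key=cv2.contourArea)
    p=onplane(c,cs[:,0],z,st)[:,:2]
    (x,y),(w,h),a=cv2.minAreaRect(p.astype(np.float32))
    if w<h: w,h,a=h,w,a+90
    a=(a+90)%180-90
    return np.round([x,y,w,h,a],1)
def down(yaw):  # tool pointing down, tool y axis at angle yaw(deg) in the world plane; half turn free
    z=np.array([0,0,-1.]); best=None
    y=np.array([np.cos(np.radians(yaw)),np.sin(np.radians(yaw)),0])
    q=R.from_matrix(np.c_[np.cross(y,z),y,z]).as_quat(scalar_first=True)
    return q
E
python3 - <<'E'
from h import *
c=dict(np.load("top0.npz")); P=cloud(c); z=P[...,2]; g=c["image"].max(2)
print("floor z",np.median(z[230:260,215:235]))
print("plate",rect(c,(z>72)&(z<90)|(z>100)&(z<125),79,roi=(110,140,165,280)))
print("grip",rect(c,(z>105)&(z<130),119,roi=(110,140,165,280)), np.median(z[200:210,127:138]))
print("carrier base area",rect(c,(z>4)&(z<40),8,roi=(110,140,168,280)))
print("mat",rect(c,(g<35)&(z<12),3,roi=(166,150,218,275)))
for n,r in(("bk",(232,150,314,260)),("jar",(375,160,460,268))):
    print("tray",n,rect(c,(z>12),20,roi=r))
print("jar",rect(c,(z>55),67,roi=(400,165,450,210)))
print("beaker",rect(c,(z>30),75,roi=(250,150,300,200)))
E
```

```text
floor z -0.8842906509324848
plate [496.2 384.8 231.7  65.4   2.8]
grip [496.1 380.4  44.3  27.1 -89.8] 118.21375482672687
carrier base area [497.5 362.4 230.8  19.7   3. ]
mat [489.4 279.  248.5  88.2   3. ]
tray bk [592.   86.4  55.6  37.5 -89.8]
tray jar [ 546.4 -255.3   69.5   60.4  -89.8]
jar [ 540.9 -244.1   57.3   55.3  -89.8]
beaker [580.4  88.4  51.9  24.9 -78.9]
```

```bash
python3 - <<'E'
import cv2
a=cv2.imread("pics/top0.png")[140:280,100:220]; b=cv2.imread("pics/side0.png")[260:345,195:335]
cv2.imwrite("pics/c1.png",cv2.hconcat([cv2.resize(a,(480,560)),cv2.resize(b,(310,560))][:1]))
cv2.imwrite("pics/c2.png",cv2.resize(b,None,fx=5,fy=5,interpolation=cv2.INTER_CUBIC))
E
```

```text
(no output)
```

View pics/c1.png

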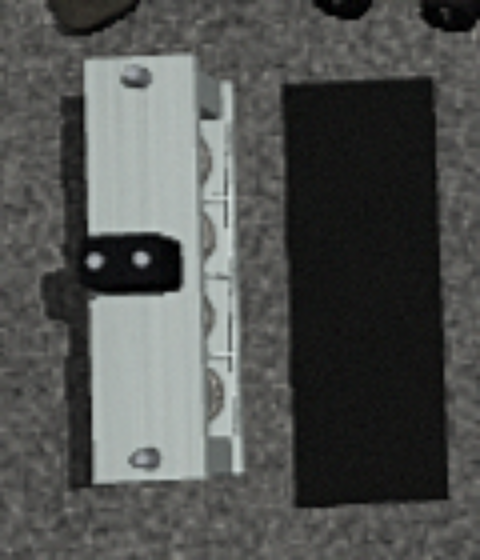

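```bash
python3 - <<'E'
from h import *
c=dict(np.load("top0.npz")); P=cloud(c); z=P[...,2]
m=(z>80)&(P[...,0]>350)&(P[...,1]<300)&(P[...,1]>-900)
for y0 in range(-700,300,100):
    k=m&(P[...,1]>=y0)&(P[...,1]<y0+100)
    if k.sum()>5: print(y0,"min x",P[k][:,0].min().round(),"z",P[k][:,2].min().round(),P[k][:,2].max().round())
hsv=c["image"].astype(int); 
for n,(u,v) in dict(bk=(270,225),jar=(415,235)).items():
    print(n,c["image"][v,u],z[v,u])
b,g,r=[c["image"][...,i].astype(int) for i in range(3)]
m=((b-r)>6)&(g<150)
for n,r_ in(("bk",(232,150,314,260)),("jar",(375,160,456,268))): print(n,rect(c,m,12,roi=r_))
E
```

```text
-600 min x 690.0 z 80.0 137.0
-500 min x 658.0 z 80.0 292.0
-400 min x 627.0 z 80.0 391.0
-300 min x 607.0 z 80.0 391.0
0 min x 410.0 z 80.0 995.0
100 min x 676.0 z 80.0 111.0
200 min x 682.0 z 80.0 110.0
bk [109 105 104] 2.875414816954276
jar [120 117 112] 3.590258750288058
bk [439.6  88.3  47.5  22.7 -18.1]
jar [ 419.7 -245.1    9.3    6.9   -1.1]
```

```bash
python3 - <<'E'
from h import *
d=bot.read_state
bot.move_to([300,-300,400],down(93))
bot.move_to([450,-100,400],down(93))
bot.move_to([496,381,330],down(3))
st=d(); c=bot.read_camera("wrist"); np.savez("w1.npz",**c); np.savez("w1s.npz",tool_rot=st["tool_rot"],ee_pos=st["ee_pos"])
print(st["clock"],st["joint_positions"],st["ee_pos"],c["mount"],c["fovy"])
cv2.imwrite("pics/w1.png",c["image"])
E
```

```text
5.275 [ 5.95194200e-01  4.32240792e-01  1.15974570e+00 -1.10282701e-04
  1.54931376e+00  5.43364272e-01] [496.43785573 380.31114832 330.21335366] [[-6.50102873e-04 -9.64505152e-01 -2.64063230e-01  6.78536673e+01]
 [ 9.99999500e-01 -8.27766665e-04  5.61542268e-04 -4.70761488e-02]
 [-7.60193150e-04 -2.64062733e-01  9.64505208e-01 -1.23081301e+02]
 [ 0.00000000e+00  0.00000000e+00  0.00000000e+00  1.00000000e+00]] 61.44044775872168
```

View pics/w1.png

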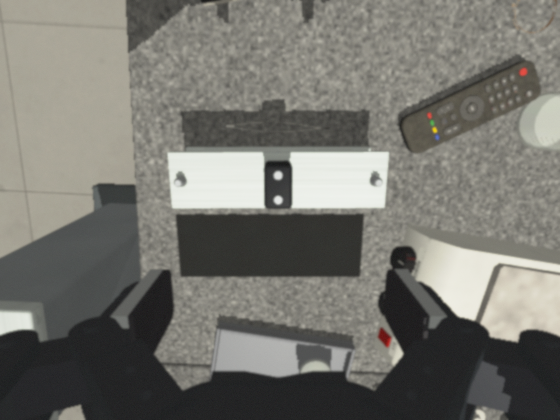

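The wrist picture shows the plate at (278,180), its grip at (278,187), the dowels at (181,180) and (377,180), and the mat directly below it at (270,245).

```bash
python3 - <<'E'
from h import *
c=dict(np.load("w1.npz")); st=dict(np.load("w1s.npz"))
P=cloud(c,st); z=P[...,2]; g=c["image"].max(2); mn=c["image"].min(2)
print("plate by colour",rect(c,((mn>150)|(z>105)) ,79,st,(150,140,400,215)))
print("plate by depth",rect(c,(z>73)&(z<130),79,st,(150,140,400,220)))
print("grip",rect(c,(g<70)&(z>108),119,st,(250,150,310,220)))
print("mat",rect(c,(g<50)&(z<12),3,st,(165,210,375,290)))
for roi in((172,168,192,192),(368,168,388,192)):
    print("dowel",rect(c,(z>86)&(z<105),93,st,roi))
    u0,v0,u1,v1=roi; print(np.array2string(c["image"][170:190,u0:u1,1][::2],max_line_width=200))
E
```

```text
plate by colour [496.  383.5 235.   64.    3.7]
plate by depth [496.3 383.5 231.6  60.5   2.9]
grip [495.8 385.8  42.8  23.8 -86.6]Traceback (most recent call last):
  File "<stdin>", line 7, in <module>
  File "h.py", line 26, in rect
    cs=max(cv2.findContours(m,cv2.RETR_EXTERNAL,cv2.CHAIN_APPROX_NONE)[0],key=cv2.contourArea)
ValueError: max() iterable argument is empty
```

```bash
python3 - <<'E'
from h import *
c=dict(np.load("w1.npz")); st=dict(np.load("w1s.npz"))
g=c["image"].max(2); print("mat",rect(c,(g<50),3,st,(165,212,375,290)))
q=down(2.9)
bot.servo_line([496.2,383.5,150],q); 
print(bot.servo_line([496.2,383.5,104],q,speed=50,until_force=8))
print(bot.read_state()["ee_pos"],bot.read_state()["ft_force"])
bot.move_gripper(15,20); s=bot.read_state()
print(s["grip_width"],s["grip_force"],s["ft_force"],s["moment"],s["ee_pos"])
E
```

```text
mat [350.5 222.8  27.8   7.   88.3]
False
[496.34650725 383.60877653 104.38179868] [ 0.54062265 -0.13599091  0.44896067]
27.69746744458204 22.03911066055298 [-0.80662558 -0.4447112   2.12979159] [-0.02920186  0.07628543 -0.04376449] [496.21045467 383.54937594 104.14906284]
```

```bash
python3 - <<'E'
from h import *
bot.move_gripper(15,90); s=bot.read_state(); print(s["ft_force"],s["grip_width"])
x,y,_=s["ee_pos"]
for z in (110,120,130,140,175):
    bot.servo_line([x,y,z],speed=40); s=bot.read_state(); print(z,s["ft_force"].round(1),s["moment"].round(2),s["grip_width"])
bot.dwell(0.3)
c=bot.read_camera("side"); cv2.imwrite("pics/s1.png",cv2.resize(c["image"][150:350,150:400],None,fx=3,fy=3))
t=bot.read_camera("top"); np.savez("t1.npz",**t)
P=cloud(c); k=(P[...,2]>90)&(abs(P[...,0]-x)<115)&(P[...,1]>410)&(P[...,1]<425)
print(bot.read_state()["clock"])
E
```

```text
[-0.17705213  0.09166331  4.51755683] 26.598090335271444
110 [ 0.2  0.1 -3.9] [ 0.02 -0.05 -0.01] 26.832757605054425
120 [ 0.9 -0.3 -3.9] [-0.02 -0.   -0.05] 27.1254061064169
130 [-0.2 -0.4 -3.5] [ 0.03  0.01 -0.03] 26.913014923553554
140 [ 0.7  0.6 -2.5] [-0.07  0.01  0.01] 26.77114110252271
175 [-0.3  0.5 -3.1] [-0.01  0.   -0.03] 26.943809369268877
11.4417
```

View pics/s1.png

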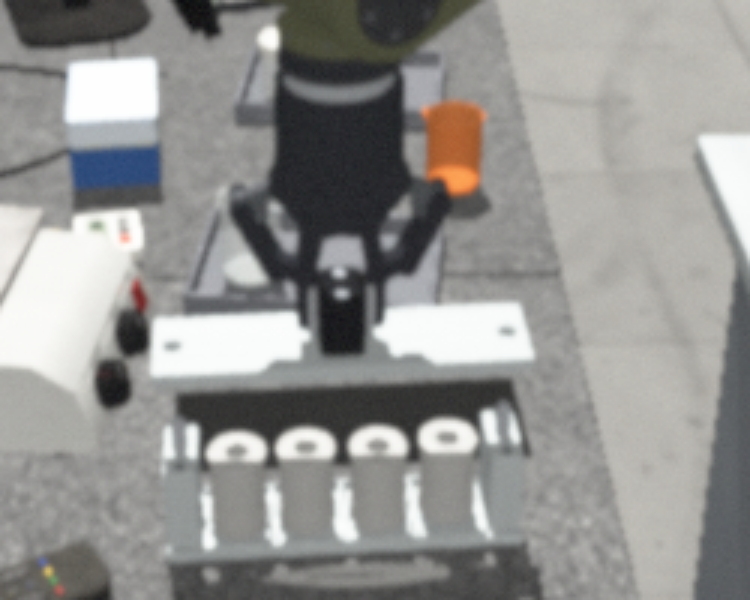

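```bash
python3 - <<'E'
from h import *
q=down(3.0)
bot.servo_line([489.4,279,175],q,speed=120)
bot.servo_line([489.4,279,55],speed=80)
print(bot.servo_line([489.4,279,36],speed=15,until_force=6)); s=bot.read_state(); print(s["ee_pos"],s["ft_force"])
bot.move_gripper(60); bot.servo_line([489.4,279,120],speed=100)
bot.servo_line([400,150,350],speed=200)
t=bot.read_camera("top"); np.savez("t2.npz",**t); cv2.imwrite("pics/t2.png",t["image"])
P=cloud(t); z=P[...,2]
print("plate",rect(t,(z>9.5)&(z<80),13,roi=(166,145,225,280)))
print("carrier",rect(t,(z>4)&(z<120),8,roi=(105,140,168,280)))
v,u=np.nonzero((z>55)&(z<90)); k=(u>105)&(u<168)&(v>140)&(v<280)
m=np.zeros((420,560),np.uint8); m[v[k],u[k]]=1
n,l,sx,ce=cv2.connectedComponentsWithStats(m)
for i in range(1,n):
    if sx[i,4]>20: print(sx[i],onplane(t,ce[i],66).round(1))
E
```

```text
True
[489.35494316 278.99226586  38.32956966] [-0.94652414  0.01490825  5.42093628]
plate [513.  300.8  96.9  60.3   3.3]
carrier [536.6 391.5 177.8  75.1   5.4]
[125 155  25  12 246] [[599.  387.7  66. ]]
[128 168  18  18 216] [[563.8 387.1  66. ]]
[129 188  18  17 221] [[519.6 384.   66. ]]
[129 209  18  17 215] [[473.3 383.5  66. ]]
```

View pics/t2.png

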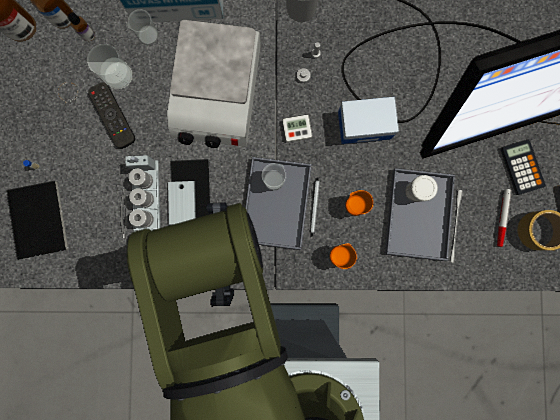

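The plate has already been knocked about 40 mm toward the robot: its far end is at (182,182), while the mat's edge is at (190,160). I'll measure it with the wrist camera and put it back.

```bash
python3 - <<'E'
from h import *
bot.move_to([450,300,330],down(3)); bot.dwell(0.3)
st=bot.read_state(); c=bot.read_camera("wrist"); np.savez("w2.npz",**c); np.savez("w2s.npz",tool_rot=st["tool_rot"],ee_pos=st["ee_pos"])
cv2.imwrite("pics/w2.png",c["image"])
P=cloud(c,st); z=P[...,2]; k=(P[...,1]<345)&(P[...,1]>200)&(P[...,0]>250)&(P[...,0]<640)
print("plate",rect(c,k&(z>9)&(z<80),13,st))
print("grip",rect(c,k&(z>40)&(z<80),53,st))
k=(P[...,1]>345)&(P[...,1]<430)&(z>58)&(z<85)
m=k.astype(np.uint8); n,l,sx,ce=cv2.connectedComponentsWithStats(m)
for i in range(1,n):
    if sx[i,4]>100: print(sx[i],onplane(c,ce[i],66,st).round(1))
E
```

```text
plate [446.4 298.2 231.6  60.2   2.5]
grip [446.2 299.5  43.9  26.6 -87.1]
[216  79  23  50 995] [[393.1 379.1  66. ]]
[ 411   79   28   50 1116] [[598.3 389.7  66. ]]
[286  83  37  38 921] [[473.2 384.9  66. ]]
[330  85  37  38 943] [[519.4 385.4  66. ]]
[372  84  37  38 966] [[563.4 388.4  66. ]]
[243  88  36  38 898] [[427.8 377.9  66. ]]
```

View pics/w2.png

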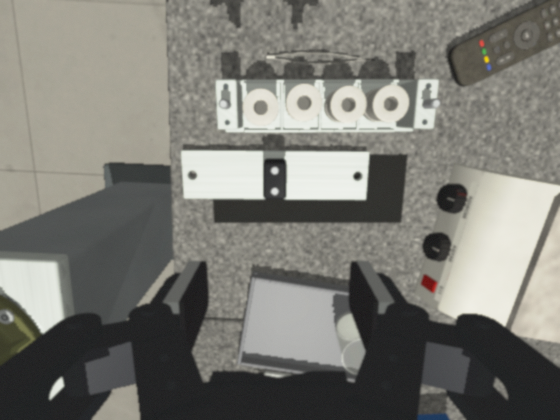

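The plate lies flat but off to the left of the mat, with its grip at (274,180). I'll re-place it.

```bash
python3 - <<'E'
from h import *
q=down(2.8)
bot.move_gripper(60)
bot.servo_line([446.3,298.5,110],q)
print(bot.servo_line([446.3,298.5,39],q,speed=50,until_force=8))
bot.move_gripper(15,90); print(bot.read_state()["grip_width"])
bot.servo_line([446.3,298.5,60],speed=60)
bot.servo_line([489.4,279,60],down(3),speed=100)
print(bot.servo_line([489.4,279,36],speed=15,until_force=6)); s=bot.read_state(); print(s["ee_pos"],s["ft_force"])
bot.dwell(.3); bot.move_gripper(60); bot.dwell(.4); bot.servo_line([489.4,279,120],speed=100)
bot.servo_line([489.4,320,330],speed=200); bot.dwell(.2)
st=bot.read_state(); c=bot.read_camera("wrist")
P=cloud(c,st); z=P[...,2]; k=(P[...,1]<345)&(P[...,1]>200)&(P[...,0]>250)&(P[...,0]<640)
print("plate",rect(c,k&(z>9)&(z<80),13,st),st["clock"])
# jar tray from above
bot.move_to([450,-100,400],down(93)); bot.move_to([420,-240,400],down(93)); bot.dwell(.2)
st=bot.read_state(); c=bot.read_camera("wrist"); np.savez("w3.npz",**c); np.savez("w3s.npz",tool_rot=st["tool_rot"],ee_pos=st["ee_pos"])
cv2.imwrite("pics/w3.png",c["image"])
P=cloud(c,st); z=P[...,2]
k=(P[...,1]<-120)&(P[...,1]>-360)&(P[...,0]>300)&(P[...,0]<620)
print("tray",rect(c,k&(z>12)&(z<80),20,st)); print("jar",rect(c,k&(z>50)&(z<85),67,st),st["clock"])
E
```

```text
False
26.96808393307655
True
[489.40325411 279.00421212  39.40240709] [-0.89019205 -0.13135043  5.47182481]
plate [489.9 277.5 231.7  62.9   2.6] 28.8083
tray [ 540.2 -258.9  143.4   98.7   87.2]
jar [ 538.  -247.3   59.2   55.5    3. ] 31.7333
```

View pics/w3.png

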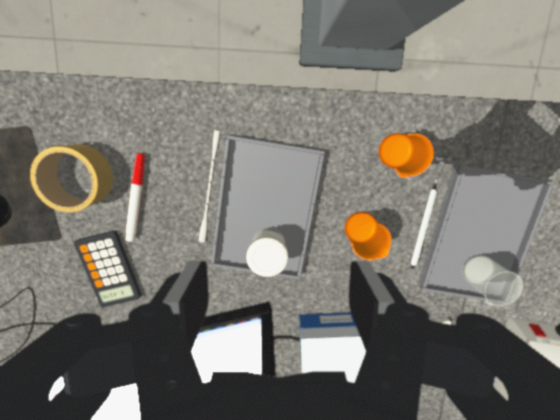

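The jar tray's corners are at (230,138), (326,150), (303,273) and (214,262), with the jar at (267,255). The plate is back in the middle of the mat.

```bash
python3 - <<'E'
from h import *
c=dict(np.load("w3.npz")); st=dict(np.load("w3s.npz"))
p=onplane(c,[(230,137),(326,149),(303,274),(213,262)],20,st)[:,:2]; print(p.round(1),cv2.minAreaRect(p.astype(np.float32)))
t=dict(np.load("t2.npz")); p=onplane(t,[(391,170),(453,171),(452,259),(382,253)],20)[:,:2]; print(p.round(1),cv2.minAreaRect(p.astype(np.float32)))
cv2.imwrite("pics/t3.png",cv2.resize(t["image"][155:275,370:470],None,fx=5,fy=5))
E
```

```text
[[ 383.4 -307.2]
 [ 392.7 -172.2]
 [ 585.  -190.8]
 [ 572.4 -330. ]] ((482.54974365234375, -251.11973571777344), (139.8154754638672, 193.9351806640625), 84.48638916015625)
[[ 588.1 -186.9]
 [ 586.1 -329.9]
 [ 383.5 -322.6]
 [ 396.5 -163.5]] ((490.9293518066406, -251.2476806640625), (159.57595825195312, 202.52728271484375), 85.34285736083984)
```

View pics/t3.png

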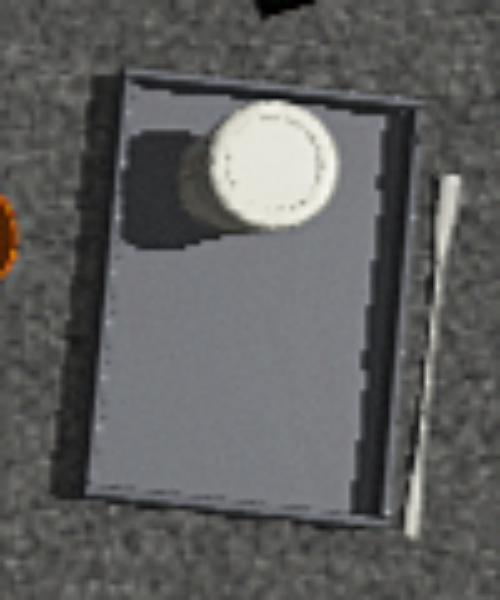

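```bash
cat > pick.py <<'E'
from h import *
t=dict(np.load("t2.npz")); p=onplane(t,np.array([(125,72),(420,103),(388,525),(88,493)])/5+(370,155),20)[:,:2]
r=cv2.minAreaRect(p.astype(np.float32)); 
c=dict(np.load("w3.npz")); st=dict(np.load("w3s.npz"))
pw=onplane(c,[(230,137),(326,149),(303,274),(213,262)],20,st)[:,:2]
C=(p.mean(0)+pw.mean(0))/2
def longyaw(p):
    p=p[np.argsort(p[:,0])]; d=p[2:].mean(0)-p[:2].mean(0); return np.degrees(np.arctan2(d[1],d[0]))
YT=(longyaw(p)+longyaw(pw))/2
dies=[(564.6,387.3),(519.3,384.9),(473.1,383.2),(427.4,379.6)]
slots=[(-14,36),(-14,-36),(-60,36),(-60,-36)]
def slot(i):
    a=np.radians(YT); x,y=slots[i]; return C+[x*np.cos(a)-y*np.sin(a),x*np.sin(a)+y*np.cos(a)]
def do(i):
    x,y=dies[i]; q=down(93); qt=down(YT+90)
    bot.move_gripper(62)
    bot.move_to([x,y,190],q); bot.servo_line([x,y,80],q)
    hit=bot.servo_line([x,y,44],q,speed=60,until_force=8)
    if hit: print("contact!",bot.read_state()["ee_pos"]); return False
    bot.move_gripper(20,60); s=bot.read_state(); print(i,"grip",s["grip_width"],s["grip_force"],s["ft_force"].round(1))
    if s["grip_width"]<24: return False
    bot.servo_line([x,y,190],speed=120); print("held",bot.read_state()["grip_width"],bot.read_state()["ft_force"].round(1))
    u,v=slot(i)
    bot.move_to([u,v,190],qt); bot.servo_line([u,v,60],qt,speed=120)
    h=bot.servo_line([u,v,36],speed=15,until_force=5); s=bot.read_state(); print("down",h,s["ee_pos"].round(1))
    bot.move_gripper(s["grip_width"]+12); bot.servo_line([u,v,190],speed=150); print("clock",bot.read_state()["clock"])
    return True
E
python3 - <<'E'
from pick import *
print(p.round(),pw.round(),C,longyaw(p),longyaw(pw),[slot(i).round(1) for i in range(4)])
E
```

```text
[[ 589. -196.]
 [ 575. -332.]
 [ 381. -312.]
 [ 395. -176.]] [[ 383. -307.]
 [ 393. -172.]
 [ 585. -191.]
 [ 572. -330.]] [ 484.34898552 -252.12654034] -5.780120391584232 -6.19843118365219 [array([ 474.2, -214.9]), array([ 466.7, -286.5]), array([ 428.4, -210.1]), array([ 420.9, -281.7])]
```

```bash
python3 - <<'E'
from pick import *
print(do(0))
bot.move_to([420,-240,380],down(93)); bot.dwell(.2)
c=bot.read_camera("wrist"); cv2.imwrite("pics/w4.png",c["image"])
E
```

```text
0 grip 36.616393927571885 60.079166293144226 [ 1.  -1.   4.3]
held 37.185926057708826 [-1.2 -0.2 -2.8]
down True [ 474.2 -214.9   41.6]
clock 43.7167
True
```

View pics/w4.png

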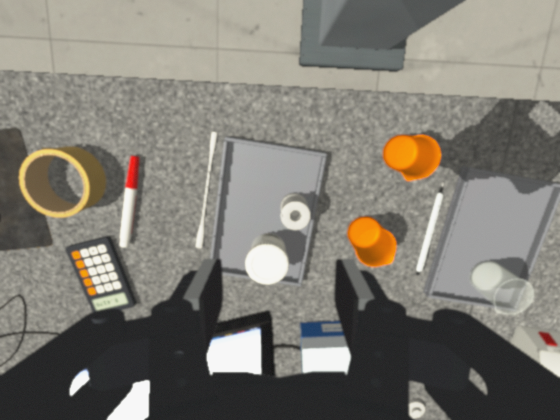

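The first die stands upright in the tray at (296,213), clear of the jar at (267,260). I'll do the remaining three.

```bash
python3 - <<'E'
from pick import *
for i in (1,2,3):
    if not do(i): break
bot.move_to([400,-100,400],down(93)); bot.move_to([330,0,400],down(93)); bot.dwell(.3)
t=bot.read_camera("top"); cv2.imwrite("pics/t4.png",t["image"])
P=cloud(t); z=P[...,2]
print("plate",rect(t,(z>9.5)&(z<80),13,roi=(166,145,225,280)))
print(bot.read_state()["clock"])
E
```

```text
1 grip 36.72549617471722 60.01658499240875 [0.  0.2 5.1]
held 36.577453881151655 [ 0.1 -0.6 -2.4]
down True [ 466.7 -286.5   41.7]
clock 56.9333
2 grip 36.78270184069919 60.011301040649414 [-0.4  0.1  5.9]
held 36.8601399675456 [ 0.1  0.5 -2.7]
down True [ 428.4 -210.1   41.6]
clock 68.8583
3 grip 36.49127009537536 59.96121883392334 [-0.5 -2.4  5.3]
held 37.09281374961198 [-0.5  0.1 -2.3]
down True [ 420.9 -281.7   41.6]
clock 80.7417
plate [489.9 278.5 231.7  60.8   3. ]
82.725
```

View pics/t4.png

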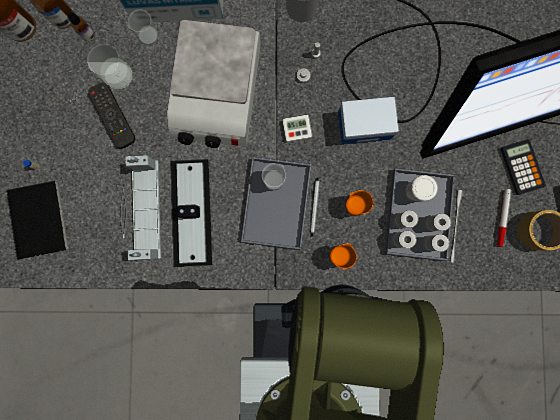

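The plate lies centred on the mat at (191,212). All four dies stand in the jar's tray, around (424,230), with the jar upright at (424,187). The carrier is empty and the beaker at (273,177) hasn't moved, so I'm handing in.

```bash
python3 -c "
from rig import bot
print(bot.finish_job())"
```

```text
the job is handed in; nothing more can be done
None
```

The job is handed in, with no verdict returned: the final top picture showed the plate centred on the mat (put back once after it was knocked aside), all four dies upright in the jar's tray, and the jar and beaker undisturbed.

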